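# Lock the ring mandrel into the quick-change stake holder

## Task

Set up the round tapered ring mandrel in the quick-change holder bolted to the bench. Pull the holder's spring collar up and turn it to its stop so that it stays parked up with its lock pin clear; then slide the mandrel's square shank along the channel, under the bridge, until the block behind the shank is up against the holder's mouth. Finally turn the collar back and let it down so that its pin drops fully into the shank and locks the mandrel, and leave the flat-faced stake where it lies.

Things in the scene. Friction and masses are not known exactly. Their poses are not given: they have to be found in the camera images.
- holder: Quick-change stake holder, dark steel, fixed; base plate 92 (x) x 116 (y) x 12 mm. Origin: centre of its underside, below the lock pin's axis; +x runs into the channel (the way the shank is pushed), z up. With the mandrel home, the mandrel's origin is at x = -63, y = 0, z = 12 mm in this frame, x axes parallel.
- holder_mouth (a point): Middle of the channel floor at the flared mouth (holder frame -46, 0, 12 mm). The channel, 26 mm wide, runs 70 mm along holder +x, open at both ends. Its first 28 mm are open on top, with walls 20 mm high that slope apart above 10 mm to guide a shank laid in from above; then 42 mm under the bridge (underside 25 mm above the floor). A 24 mm wide rest tongue at floor level reaches 34 mm out of the mouth.
- holder_lock (a point): Where the lock pin's axis meets the top of a seated shank (holder frame 0, 0, 34 mm). The bridge, 53 mm wide, reaches from holder z = 37 to 49 mm here and carries the collar. The pin (9 mm, tapered nose) comes down through it to z = 24 mm when the collar is down, and so bars the channel to a shank.
- collar_top (a point): Centre of the top of the spring collar, a knurled bright steel sleeve 43 mm across, 34 mm high, axis vertical; grip it round its upper half. Two ears at its lower edge reach 33 mm from the axis. This point is 86 mm above the bench with the collar down. The point's x axis follows the ears: along holder x when locked, 60 degrees counter-clockwise from above when parked.
- collar_lift (a joint): Height of collar and pin above their lowest position (m), 0 to 0.019; a spring presses down with 9 N at 0, 15 N at the top. Turned to 0, the collar sinks to 0 if the shank's hole is under the pin or the channel is empty; on a shank beside the hole it stops at about 0.010. Parked it rests at 0.014, the pin 4 mm clear of the shank.
- collar (a joint): Turn of the collar (rad): 0 locked, 1.047 (60 degrees, hard stop) parked; grows counter-clockwise from above. It turns only while lifted above 0.016; lower down a slot holds it. Lifted, turned to the stop and let down, it sinks 2 mm into a rest notch and stays up. To lock, lift it out of the notch, turn back to 0, and let it down.
- mandrel: Ring mandrel, plain steel, 200 mm long, 0.24 to 0.42 kg, loose on the bench left or right of the holder: square shank, grip block, round tapered body with grooves (x -17 to -113 mm, 22 to 14 mm thick). Origin: centre of the block's underside, +x to the shank's end, z up. Block 34 x 34 x 22 mm high, flat sides at y = +-17 mm, good to grip; it balances near there.
- mandrel_hole (a point): Centre of the lock hole (13 mm square, right through) at the top face of the mandrel's shank, mandrel frame +63, 0, 22 mm. The shank, 22 mm wide and 22 mm high, reaches from the block (x = +17 mm) to x = +87 mm. The mandrel lies with the underside of shank and block flat on the bench.
- flat_stake: The other stake, to be left alone; lies on the other side of the holder (the two swap sides). Same shank and grip block, origin and axes, 0.36 kg, but a flat rectangular head 62 x 40 x 14 mm in place of the round taper.

How it is judged (in metres and radians):
On the way, in this order (a step that is already met when the one before it is completed fails the run):
1. the collar is pulled up, turned to its stop and let go, and stays parked up (value of joint collar above 0.9 rad and value of joint collar_lift above 0.012 m and contact force between the fingers and holder below 0.5 N), for 0.3 s.
2. the mandrel's shank is in the channel under the bridge with the grip block up against the mouth (within 4 mm) (x of mandrel in the frame of holder above -0.067 m and y of mandrel in the frame of holder between -0.004 and 0.004 m and z of mandrel in the frame of holder between 0.009 and 0.017 m and angle between the x axis of mandrel and the x axis of holder, either way round below 0.08 rad), for 0.2 s.
At the end, for the whole second after the job is handed in: The mandrel lies at rest in the holder's channel, straight, its grip block within 3.5 mm of the mouth; the collar is turned back to 0 (within 0.12 rad) and fully down (within 2 mm), so that its pin stands in the shank's hole (x of mandrel in the frame of holder above -0.0665 m and y of mandrel in the frame of holder between -0.004 and 0.004 m and z of mandrel in the frame of holder between 0.009 and 0.017 m and angle between the x axis of mandrel and the x axis of holder, either way round below 0.08 rad and value of joint collar below 0.12 rad and value of joint collar_lift below 0.002 m and linear speed of mandrel below 0.02 m/s); the robot touches nothing.
It fails at once if the flat-faced stake is moved more than 20 mm (distance of flat_stake from where it was at the start of the episode above 0.02 m).
It also fails if it takes over 67 s, if anything falls off the work surface, if the arm or the gripper's body presses on something with over 40 N, if the wrist force passes 120 N, or if a joint passes its speed limit or range.

## Robot

A 7-joint arm with a two-finger parallel gripper is mounted at the origin on a cart in front of the work surface, level with it; the furniture and walls round the work are solid. World frame = base frame: x ahead of the robot, y to its left, z up, the work surface at z = 0. Lengths are in mm, angles in rad, forces in N, time in s.
With the tool pointing down it reaches from about 400 to 875 mm from the base axis. Payload 4.4 kg.
Tool frame: the origin (TCP) lies midway between the tips of the shut fingers; the grasp point (between the pads) lies 19 mm behind it (ctrl.pinch_z is the distance from the TCP to the grasp point, in mm); z points along the fingers, y is the line along which they close (so a half turn about z gives the same grasp; the last joint's range is limited). The gripper opens to 85 mm and grips with 20 to 120 N. Pads are 22 mm wide; open, the fingers measure 114 mm over their backs; the gripper's body (76 mm by 85 mm) begins 54 mm behind the grasp point. The pads swing forward as they close: fully open they stand 13 mm farther back than shut.
Start: joints at [-1.309, 0.628, 0.038, 1.517, -0.027, 0.996, -0.02], TCP at [209.251, 615.412, 231.313] pointing down, gripper open.
Joint ranges: [-3.06, 3.06], [-0.37, 2.12], [-1.25, 1.32], [0.18, 2.47], [-1.1, 4.24], [0.23, 1.98], [-2.94, 2.94]. Speed limits (rad/s): [2.57, 2.57, 3.14, 3.14, 3.14, 3.14, 3.14].

## Interface

Orientations are given as [roll, pitch, yaw] about the fixed x, y, z axes, in that order (R = Rz(yaw) Ry(pitch) Rx(roll)).
In Python, from cell import read_state, cams, order, ctrl gives the robot as it stands.
- The arm moves only by the tool move_arm, never from a script. Its argument "targets" is text: rows parted by semicolons, each of 7 numbers parted by spaces: the gripper's target within -1 to 1 (fully open at 1, half-way at 0, shut at -1), then the shift along the tool's x, y, z in cm, then the turn, a rotation vector about the tool's x, y, z in degrees. A call has 1 to 5 rows; each row shifts and turns the commanded pose from where the row before left it, along the tool's axes as they then stand; what a row does not reach is not made up. A row lasts 1/12 s, in which the tool goes at most 41.7 mm and 7.16 degrees, less where a joint would pass 70% of its speed; a pose out of reach is approached as far as the arm can. A call with a gripper value outside its range is refused whole. The fingers move at their own pace and stop on an object; the grip force is fixed at half the most. Time passes only in rows, so rows that do not move let the fingers close. It gives the time, the measured TCP pose, the force, the opening and the grip force at its end, in the units of the state.
- read_state(): the state, without advancing time (a new reading comes with each control period).
- cams.get_image(name): name is "scene" or "top"; returns a dict with "color" (420x560x3 uint8, red, green, blue), "fovy" (degrees; the focal length in pixels is half the picture's height over the tangent of half this angle, whatever the lens; pixels are square), "cx", "cy" (the principal point, pixels), "rvec" (rotation vector, rad) and "tvec" (3), from world to camera coordinates, as OpenCV has them. Camera axes: x right, y down, z forward; pixel columns grow to the right and rows downward; lengths in mm; the calibration is good to about 2 mm. A picture is of the moment at which its call begins. There is no depth.
- order.finish_job(): hands the job in; it is judged then, once.
The state is a dict: "clock": time; "qpos": joint angles; "qd": joint speeds; "tau": joint torques, N m; "eef_pos": TCP position; "tool_rot": TCP orientation; "force": force on the tool from outside, world axes, zero at the start; "torque": the same for the moment, N m; "width": finger opening in mm; "gripper_force": force on a finger pad.
Only numpy, scipy, OpenCV 4.12 (cv2) and the standard library are available. Lean on these libraries where they do the work, as an engineer would, in place of code of your own. Each camera call takes 0.05 s, during which the arm holds its last target. There are 200 camera calls.

## Working session

There is one attempt and no reset: what is moved stays moved. The work goes in short steps, Python scripts to look and compute and a tool call to move; the robot and the scene stay as the last step left them, time stands still between calls to the robot, and variables do not carry over. Pictures are saved under pics/ and viewed, at most 10 in all, crops included, and the job is handed in when it is done.

Besides the shell and the picture viewer there is one more tool, called after "Emit:" as a command line: name --argument value ..., lists and objects as JSON in quotes. move_arm: Moves the arm, as the interface text tells. Its arguments: {"type":"object","properties":{"targets":{"type":"string"}},"required":["targets"]}

```bash
ls; mkdir -p pics; cat > h.py <<'E'
import numpy as np,cv2
from cell import read_state,cams,order,ctrl
def grab(n,f=None):
    d=cams.get_image(n)
    if f: cv2.imwrite('pics/'+f,d['color'][:,:,::-1])
    return d
def K(d):
    h=d['color'].shape[0]; f=h/2/np.tan(np.radians(d['fovy'])/2)
    return np.array([[f,0,d['cx']],[0,f,d['cy']],[0,0,1]])
def ray(d,u,v):
    R=cv2.Rodrigues(np.array(d['rvec'],float))[0]; t=np.array(d['tvec'],float)
    return -R.T@t, R.T@np.linalg.inv(K(d))@np.array([u,v,1.])
def onz(d,u,v,z):
    c,r=ray(d,u,v); return c+r*(z-c[2])/r[2]
def proj(d,p):
    return cv2.projectPoints(np.array(p,float).reshape(-1,3),np.array(d['rvec'],float),np.array(d['tvec'],float),K(d),None)[0].reshape(-1,2)
E
python3 - <<'E'
from h import *
s=read_state(); print(s)
for n in('scene','top'):
    d=grab(n,n+'0.png'); print(n,d['fovy'],d['cx'],d['cy'],ray(d,280,210))
E
```

```text
pics
{'clock': 0.0, 'qpos': array([-1.30878249,  0.62936722,  0.03844924,  1.51837923, -0.02701714,
        0.99630268, -0.01999756]), 'qd': array([-1.65306300e-03, -4.72115670e-04, -3.41287965e-05,  7.39776897e-04,
       -6.08533326e-04, -1.09731439e-03, -1.02694494e-03]), 'tau': array([-5.98485676e-04, -5.63403797e+01,  1.22636877e+00, -1.93437463e+01,
        1.10708011e-02,  1.06461765e-02, -2.51671042e-05]), 'eef_pos': array([209.05091088, 614.79436582, 230.37197001]), 'tool_rot': array([-3.13965440e+00,  1.69200645e-05,  2.81376579e+00]), 'force': array([ 0.4652364 , -0.27641503,  0.11809392]), 'torque': array([ 0.00219891, -0.07098377,  0.05799891]), 'gripper_force': 0.0, 'width': 85.39487856085746}
scene 51.39594335781713 282.17064816482673 215.17154594630043 (array([615.3648348 , 791.68166065, 718.07441948]), array([-0.04474432, -0.77559042, -0.62977982]))
top 49.31645284014804 275.94900500233445 206.53163713821561 (array([ 480.0752751 ,   32.92828673, 1144.68462509]), array([ 0.06339062, -0.01428046, -0.99795471]))
```

View pics/top0.png

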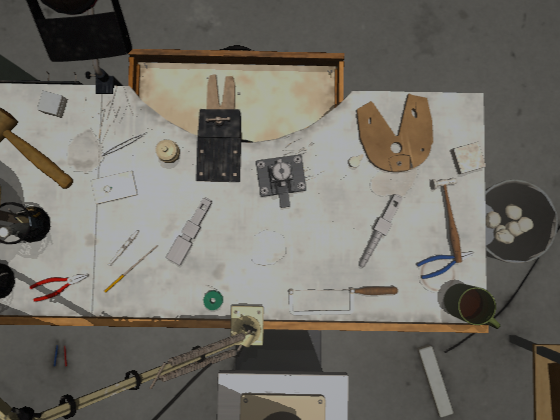

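View pics/scene0.png

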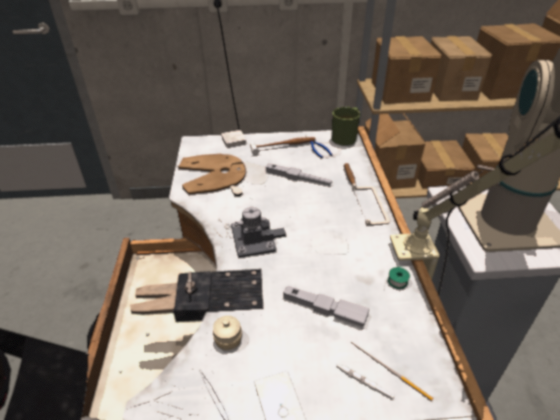

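The top view shows the mandrel on the right, from its tip at (363,265) to its shank end at (397,198). The flat stake is on the left at about (190,230). The holder is at (281,176), with its tongue pointing toward the robot. Next I'll take enlarged crops of the holder and mandrel.

```bash
python3 - <<'E'
from h import *
import cv2
t=cv2.imread('pics/top0.png'); s=cv2.imread('pics/scene0.png')
f=lambda im,x,y,w,h,k: cv2.resize(im[y:y+h,x:x+w],None,fx=k,fy=k,interpolation=cv2.INTER_CUBIC)
a=f(t,245,145,80,75,5); b=f(t,345,185,70,90,4)
c=f(s,220,195,80,70,4); e=f(s,255,150,90,45,4)
W=np.zeros((600,800,3),np.uint8)
for im,(x,y) in((a,(0,0)),(b,(420,0)),(c,(0,380)),(e,(400,400))):
    im=im[:600-y,:800-x]; W[y:y+im.shape[0],x:x+im.shape[1]]=im
cv2.imwrite('pics/crop0.png',W)
E
```

```text
(no output)
```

View pics/crop0.png

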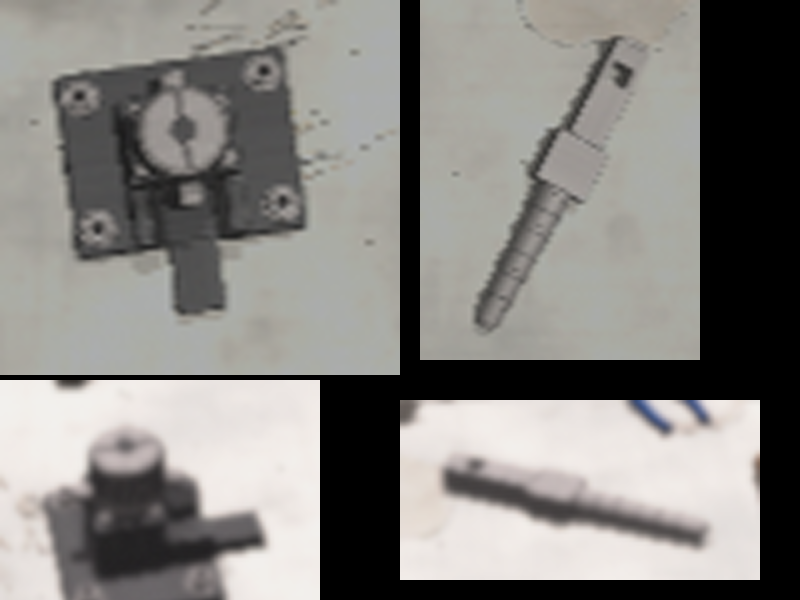

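The crops are clear. The plate corners sit at about (55,80), (283,47), (305,228) and (78,258). The collar top is centred near (183,130), and the tongue ends around (200,311). The mandrel's block is centred near (573,165) and its hole is near (622,74).

```bash
python3 - <<'E'
from h import *
d=grab('top'); s=grab('scene')
A=lambda x,y:((x+.5)/5+245-.5,(y+.5)/5+145-.5)
B=lambda x,y:((x-420+.5)/4+345-.5,(y+.5)/4+185-.5)
pl=[onz(d,*A(*p),12)[:2] for p in((55,80),(283,47),(305,228),(78,258))]
print('plate',np.round(pl,1).tolist()); c=np.mean(pl,0)
e=[np.linalg.norm(pl[i]-pl[i-1]) for i in range(4)]; print(c,np.round(e))
yaw=[np.degrees(np.arctan2(*(pl[a]-pl[b])[::-1])) for a,b in((0,3),(1,2))]; yy=[np.degrees(np.arctan2(*(pl[a]-pl[b])[::-1]))-90 for a,b in((0,1),(3,2))]
print('yaw',yaw,yy)
t=onz(d,*A(200,311),12)[:2]; k=onz(d,*A(183,130),86)[:2]; print('tongue',t,'collar',k,np.linalg.norm(t-k),np.degrees(np.arctan2(*(k-t)[::-1])))
h=onz(d,*B(622,74),22)[:2]; b=onz(d,*B(573,165),22)[:2]; tip=onz(d,*B(485,325),11)[:2]
print('hole',h,'block',b,'tip',tip,np.linalg.norm(h-b),np.linalg.norm(b-tip),[np.degrees(np.arctan2(*v[::-1])) for v in(h-b,h-tip,b-tip)])
# masks
hsv=cv2.cvtColor(d['color'],cv2.COLOR_RGB2HSV); g=cv2.cvtColor(d['color'],cv2.COLOR_RGB2GRAY)
m=((g<110)).astype(np.uint8); m[:, :245]=0; m[:,320:]=0; m[:145]=0; m[225:]=0
m=cv2.morphologyEx(m,cv2.MORPH_OPEN,np.ones((3,3)))
cs=max(cv2.findContours(m,0,1)[0],key=cv2.contourArea)[:,0]
print('hrect',cv2.minAreaRect(np.array([onz(d,*p,12)[:2] for p in cs],np.float32)))
# scene cross-check: projections
sc=lambda x,y,ox,oy:((x-ox+.5)/4-.5,(y-oy+.5)/4-.5)
u=sc(127,445,0,380); print('collar scene',onz(s,u[0]+220,u[1]+195,86))
u=sc(477,464,400,400); print('hole scene',onz(s,u[0]+255,u[1]+150,22))
u=sc(555,485,400,400); print('block scene',onz(s,u[0]+255,u[1]+150,22))
E
```

```text
plate [[674.6, 79.9], [693.5, -33.9], [602.6, -46.1], [585.5, 66.5]]
[639.0304792   16.59580994] [ 90. 115.  92. 114.]
yaw [np.float64(8.511522457377575), np.float64(7.682877129195122)] [np.float64(9.426669543826648), np.float64(8.640373781541399)]
tongue [560.19514704   5.44106334] collar [639.47567305  16.59746592] 80.06164576777937 8.010099609029488
hole [ 573.65743511 -266.70706796] block [ 517.0199813 -236.5493672] tip [ 417.82203509 -185.04901879] 64.16609765344869 111.76993522173079 [np.float64(-28.033927149267125), np.float64(-27.654624885964637), np.float64(-27.436871991717794)]
hrect ((622.4730834960938, 14.274154663085938), (127.0458984375, 115.368896484375), 8.875455856323242)
collar scene [636.19573649  11.08742381  86.        ]
hole scene [ 569.88886191 -270.34019454   22.        ]
block scene [ 516.15089401 -238.65660261   22.        ]
```

```bash
python3 - <<'E'
from h import *
t=cv2.imread('pics/top0.png'); s=cv2.imread('pics/scene0.png')
a=cv2.resize(t[290:420,0:300],None,fx=2.6,fy=2.3); b=cv2.resize(s[50:270,360:560],None,fx=1.35,fy=1.35)
W=np.zeros((600,800,3),np.uint8); W[:a.shape[0],:a.shape[1]]=a; W[302:302+b.shape[0],:b.shape[1]]=b[:298]
c=cv2.resize(s[0:420,280:560],None,fx=.7,fy=.7); W[303:303+294,300:300+196]=c
cv2.imwrite('pics/lamp.png',W)
E
```

```text
(no output)
```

View pics/lamp.png

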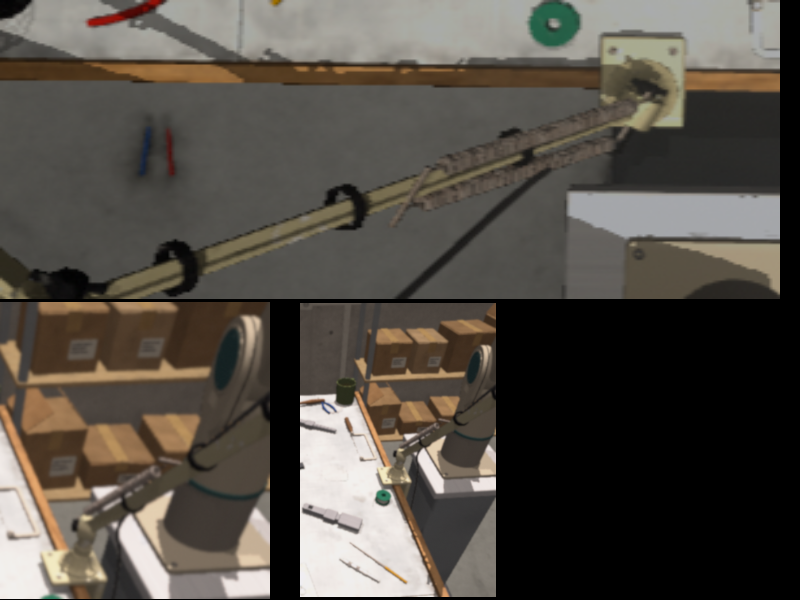

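The lamp's arm rises from a base at about (246,325) and passes rings at (132,379) and (68,406) in the top view. I'll triangulate it to see if it blocks the path.

```bash
python3 - <<'E'
from h import *
d=grab('top'); s=grab('scene')
def tri(a,b):
    c1,r1=ray(d,*a);c2,r2=ray(s,*b)
    A=np.stack([r1,-r2],1); k=np.linalg.lstsq(A,c2-c1,rcond=None)[0]
    p,q=c1+r1*k[0],c2+r2*k[1]; return np.round((p+q)/2),round(np.linalg.norm(p-q))
print('base',tri((247,325),(413,247)))
print('ring1',tri((132,379),(513,165)))
print('springend',tri((165,362),(477,172)))
print('joint',tri((246,328),(422,215)))
print('ring?',tri((198,353),(460,190)))
print(onz(d,247,325,0))
for p in((209,615,231),(209,615,400)): print(proj(s,p),proj(d,p))
E
```

```text
base (array([271.,  92.,  21.]), 0)
ring1 (array([238., 267., 355.]), 6)
springend (array([258., 221., 313.]), 0)
joint (array([276.,  91., 115.]), 13)
ring? (array([254., 175., 242.]), 7)
[267.58119115  92.81541404   0.        ]
[[653.29518148 440.4984092 ]] [[-29.10736182 373.2795029 ]]
[[763.20970916 350.20718652]] [[-99.76976366 404.70725957]]
```

```bash
python3 - <<'E'
from h import *
t=cv2.imread('pics/top0.png')
a=cv2.resize(t[185:420,0:150],None,fx=2.5,fy=2.5,interpolation=cv2.INTER_CUBIC)
a=np.clip(a.astype(float)*1.6,0,255).astype(np.uint8)
cv2.imwrite('pics/left.png',a)
E
```

```text
(no output)
```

View pics/left.png

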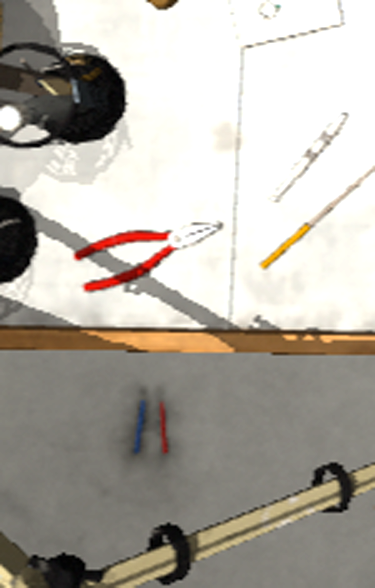

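The left crop shows the lamp's elbow at about px (20,417). Its second arm heads off +x/+y and appears to descend. Triangulation puts the lamp's highest point near z ≈ 515, right next to the arm's start, so I'll lift high before sweeping across.

Emit:
move_arm --targets "1 0 0 -3 0 0 0; 1 0 0 -3.8 0 0 0; 1 0 0 -3.8 0 0 0; 1 0 0 -3.8 0 0 0; 1 0 0 -3.8 0 0 0"

```text
clock: 0.72
eef_pos: [209.1, 615.0, 415.3]
tool_rot: [-3.142, -0.0, 2.814]
force: [0.9, 1.4, 0.4]
width: 85.4
gripper_force: 0.0
```

Emit:
move_arm --targets "1 0 0 -3.8 0 0 0; 1 0 0 -3.8 0 0 0; 1 0 0 -3.8 0 0 0; 1 0 0 -3.8 0 0 0; 1 0 0 -3.8 0 0 0"

```text
clock: 1.13
eef_pos: [209.0, 614.5, 605.8]
tool_rot: [3.141, -0.0, 2.814]
force: [0.4, 1.9, 0.5]
width: 85.5
gripper_force: 0.0
```

```bash
cat >> h.py <<'E'
def plan(tgt,yawdeg,n,g=1):
    """rows from the present pose to tgt (mm), yaw, tool down, in n rows"""
    s=read_state(); p=s['eef_pos'].copy(); y0=s['tool_rot'][2]
    dy=(np.radians(yawdeg)-y0+np.pi)%(2*np.pi)-np.pi; step=(np.array(tgt)-p)/n
    out=[]
    for i in range(n):
        y=y0+dy*i/n; c,q=np.cos(y),np.sin(y)
        out.append('%g %.2f %.2f %.2f 0 0 %.2f'%(g,(c*step[0]+q*step[1])/10,(q*step[0]-c*step[1])/10,-step[2]/10,-np.degrees(dy)/n))
    for i in range(0,n,5): print('; '.join(out[i:i+5]))
def st():
    s=read_state(); print(round(s['clock'],2),np.round(s['eef_pos'],1),np.round(np.degrees(s['tool_rot']),1),'q',np.round(s['qpos'],2),'F',np.round(s['force'],1),round(s['width'],1),round(s['gripper_force'],1))
E
python3 -c "
from h import *
st(); plan((639,16.6,600),8.6,22)"
```

```text
1.13 [209.  614.5 605.8] [179.9  -0.  161.2] q [-1.31  0.55  0.07  0.63 -0.04  1.96 -0.02] F [0.4 1.9 0.5] 85.5 0.0
1 -2.73 -1.94 0.03 0 0 6.94; 1 -2.94 -1.60 0.03 0 0 6.94; 1 -3.11 -1.23 0.03 0 0 6.94; 1 -3.24 -0.85 0.03 0 0 6.94; 1 -3.32 -0.45 0.03 0 0 6.94
1 -3.35 -0.05 0.03 0 0 6.94; 1 -3.33 0.36 0.03 0 0 6.94; 1 -3.26 0.76 0.03 0 0 6.94; 1 -3.15 1.15 0.03 0 0 6.94; 1 -2.98 1.52 0.03 0 0 6.94
1 -2.78 1.87 0.03 0 0 6.94; 1 -2.53 2.19 0.03 0 0 6.94; 1 -2.25 2.48 0.03 0 0 6.94; 1 -1.93 2.73 0.03 0 0 6.94; 1 -1.59 2.95 0.03 0 0 6.94
1 -1.22 3.12 0.03 0 0 6.94; 1 -0.84 3.24 0.03 0 0 6.94; 1 -0.44 3.32 0.03 0 0 6.94; 1 -0.04 3.35 0.03 0 0 6.94; 1 0.37 3.33 0.03 0 0 6.94
1 0.77 3.26 0.03 0 0 6.94; 1 1.16 3.14 0.03 0 0 6.94
```

Emit:
move_arm --targets "1 -2.73 -1.94 0 0 0 6.94; 1 -2.94 -1.60 0 0 0 6.94; 1 -3.11 -1.23 0 0 0 6.94; 1 -3.24 -0.85 0 0 0 6.94; 1 -3.32 -0.45 0 0 0 6.94"

```text
clock: 1.55
eef_pos: [307.8, 478.0, 603.3]
tool_rot: [3.142, -0.0, 2.202]
force: [0.5, -0.5, 0.3]
width: 85.3
gripper_force: 0.0
```

Emit:
move_arm --targets "1 -3.35 -0.05 0 0 0 6.94; 1 -3.33 0.36 0 0 0 6.94; 1 -3.26 0.76 0 0 0 6.94; 1 -3.15 1.15 0 0 0 6.94; 1 -2.98 1.52 0 0 0 6.94"

```text
clock: 1.97
eef_pos: [405.4, 342.0, 603.5]
tool_rot: [3.142, -0.001, 1.597]
force: [1.2, 0.6, 0.2]
width: 84.8
gripper_force: 0.0
```

Emit:
move_arm --targets "1 -2.78 1.87 0 0 0 6.94; 1 -2.53 2.19 0 0 0 6.94; 1 -2.25 2.48 0 0 0 6.94; 1 -1.93 2.73 0 0 0 6.94; 1 -1.59 2.95 0 0 0 6.94"

```text
clock: 2.38
eef_pos: [503.2, 206.3, 603.5]
tool_rot: [-3.141, -0.001, 0.991]
force: [0.1, 1.0, 0.3]
width: 85.5
gripper_force: 0.0
```

Emit:
move_arm --targets "1 -1.22 3.12 0 0 0 6.94; 1 -0.84 3.24 0 0 0 6.94; 1 -0.44 3.32 0 0 0 6.94; 1 -0.04 3.35 0 0 0 6.94; 1 0.37 3.33 0 0 0 6.94"

```text
clock: 2.8
eef_pos: [600.9, 70.6, 603.4]
tool_rot: [-3.141, -0.0, 0.386]
force: [0.2, -0.0, -0.5]
width: 85.5
gripper_force: 0.0
```

```bash
python3 -c "
from h import *
st(); plan((639,16.6,150),8.6,15)"
```

```text
2.8 [600.9  70.6 603.4] [-180.    -0.    22.1] q [-0.47  0.49  0.7   0.85 -0.33  1.89 -1.12] F [ 0.2 -0.  -0.5] 85.5 0.0
1 0.10 0.43 3.02 0 0 0.90; 1 0.11 0.43 3.02 0 0 0.90; 1 0.11 0.43 3.02 0 0 0.90; 1 0.12 0.42 3.02 0 0 0.90; 1 0.13 0.42 3.02 0 0 0.90
1 0.13 0.42 3.02 0 0 0.90; 1 0.14 0.42 3.02 0 0 0.90; 1 0.15 0.42 3.02 0 0 0.90; 1 0.15 0.41 3.02 0 0 0.90; 1 0.16 0.41 3.02 0 0 0.90
1 0.17 0.41 3.02 0 0 0.90; 1 0.17 0.41 3.02 0 0 0.90; 1 0.18 0.40 3.02 0 0 0.90; 1 0.18 0.40 3.02 0 0 0.90; 1 0.19 0.40 3.02 0 0 0.90
```

Emit:
move_arm --targets "1 0.10 0.43 3 0 0 0.9; 1 0.11 0.43 3 0 0 0.9; 1 0.11 0.43 3 0 0 0.9; 1 0.12 0.42 3 0 0 0.9; 1 0.13 0.42 3 0 0 0.9"

```text
clock: 3.22
eef_pos: [612.9, 53.6, 451.9]
tool_rot: [-3.141, -0.0, 0.312]
force: [0.2, 1.1, -0.5]
width: 85.2
gripper_force: 0.0
```

Emit:
move_arm --targets "1 0.13 0.42 3 0 0 0.9; 1 0.14 0.42 3 0 0 0.9; 1 0.15 0.42 3 0 0 0.9; 1 0.15 0.41 3 0 0 0.9; 1 0.16 0.41 3 0 0 0.9"

```text
clock: 3.63
eef_pos: [625.8, 35.9, 301.9]
tool_rot: [-3.141, -0.0, 0.234]
force: [-0.7, 0.7, 0.8]
width: 85.2
gripper_force: 0.0
```

Emit:
move_arm --targets "1 0.17 0.41 3 0 0 0.9; 1 0.17 0.41 3 0 0 0.9; 1 0.18 0.40 3 0 0 0.9; 1 0.18 0.40 3 0 0 0.9; 1 0.19 0.40 3 0 0 0.9"

```text
clock: 4.05
eef_pos: [638.7, 17.9, 151.9]
tool_rot: [-3.141, -0.0, 0.155]
force: [0.5, 0.6, -0.0]
width: 85.6
gripper_force: 0.0
```

```bash
python3 -c "
from h import *
st(); plan((639,16.6,110),8.6,5); plan((639,16.6,57),8.6,4)
s=grab('scene','scene1.png')
c=cv2.resize(s['color'][110:310,170:440,::-1],None,fx=2.9,fy=2.9); cv2.imwrite('pics/s1c.png',c)"
```

```text
4.05 [638.7  17.9 151.9] [-180.    -0.     8.9] q [-0.42  0.78  0.6   1.64 -0.54  0.9  -1.02] F [ 0.5  0.6 -0. ] 85.6 0.0
1 0.00 0.03 0.84 0 0 0.06; 1 0.00 0.03 0.84 0 0 0.06; 1 0.00 0.03 0.84 0 0 0.06; 1 0.00 0.03 0.84 0 0 0.06; 1 0.00 0.03 0.84 0 0 0.06
1 0.00 0.03 2.37 0 0 0.07; 1 0.00 0.03 2.37 0 0 0.07; 1 0.00 0.03 2.37 0 0 0.07; 1 0.00 0.03 2.37 0 0 0.07
```

View pics/s1c.png

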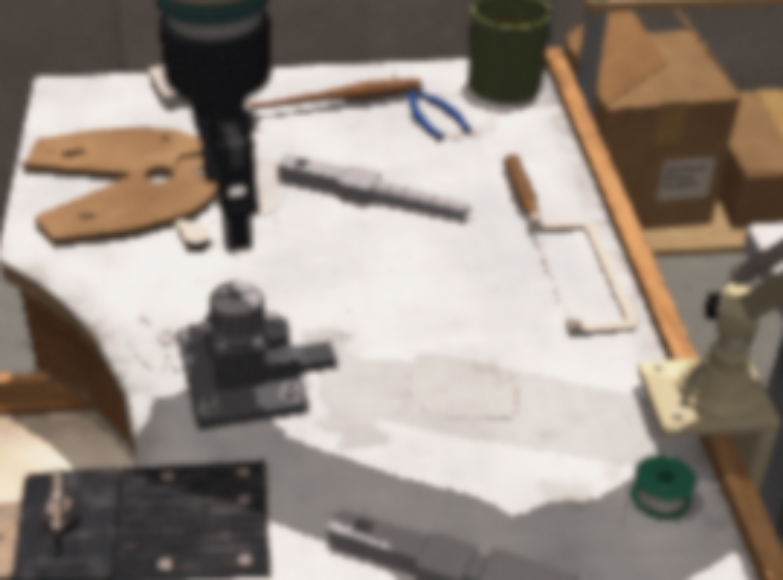

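The gripper hangs straight above the collar: the fingers are at (238,240) and the collar top at (237,288). I'll go down and grip it.

Emit:
move_arm --targets "1 0 0.13 2.4 0 0 0.3; 1 0 0 2.4 0 0 0; 1 0 0 2.4 0 0 0; 1 0 0 2.2 0 0 0; 1 0 0 0 0 0 0"

```text
clock: 4.52
eef_pos: [636.1, 17.5, 55.9]
tool_rot: [-3.14, 0.007, 0.151]
force: [-0.5, 0.6, 0.1]
width: 85.7
gripper_force: 0.0
```

Emit:
move_arm --targets "-1 0 0 0 0 0 0; -1 0 0 0 0 0 0; -1 0 0 0 0 0 0; -1 0 0 0 0 0 0; -1 0 0 0 0 0 0"

```text
clock: 4.93
eef_pos: [640.7, 14.9, 61.9]
tool_rot: [3.139, -0.004, 0.15]
force: [-1.0, -2.1, 5.9]
width: 41.0
gripper_force: 60.0
```

Emit:
move_arm --targets "-1 0 0 -0.5 0 0 0; -1 0 0 -0.5 0 0 0; -1 0 0 -0.4 0 0 0; -1 0 0 -0.3 0 0 0; -1 0 0 0 0 0 0"

```text
clock: 5.35
eef_pos: [640.4, 14.9, 76.4]
tool_rot: [3.138, -0.003, 0.15]
force: [5.7, -3.8, -13.8]
width: 41.0
gripper_force: 62.5
```

```bash
python3 -c "
from h import *
st()"
```

```text
5.35 [640.4  14.9  76.4] [179.8  -0.2   8.6] q [-0.38  0.87  0.54  1.68 -0.6   0.76 -0.97] F [  5.7  -3.8 -13.8] 41.0 62.5
```

Emit:
move_arm --targets "-1 0 0 -0.15 0 0 0; -1 0 0 -0.1 0 0 0; -1 0 0 0 0 0 0"

```text
clock: 5.6
eef_pos: [640.4, 14.9, 78.3]
tool_rot: [3.138, -0.003, 0.15]
force: [6.1, -4.1, -15.0]
width: 41.1
gripper_force: 62.5
```

Emit:
move_arm --targets "-1 0 0 0 0 0 -4; -1 0 0 0 0 0 -5; -1 0 0 0 0 0 -5; -1 0 0 0 0 0 -5; -1 0 0 0 0 0 0"

```text
clock: 6.02
eef_pos: [640.1, 15.8, 78.1]
tool_rot: [3.139, -0.001, 0.485]
force: [7.6, -2.6, -14.4]
width: 41.3
gripper_force: 62.7
```

Emit:
move_arm --targets "-1 0 0 0 0 0 -5; -1 0 0 0 0 0 -5; -1 0 0 0 0 0 -5; -1 0 0 0 0 0 -5; -1 0 0 0 0 0 -5"

```text
clock: 6.43
eef_pos: [639.2, 16.7, 77.9]
tool_rot: [3.141, 0.0, 0.923]
force: [4.6, -0.3, -14.9]
width: 40.5
gripper_force: 62.7
```

```bash
python3 -c "
from h import *
st(); print(read_state()['torque'])"
```

```text
6.43 [639.2  16.7  77.9] [180.    0.   52.9] q [-0.27  0.83  0.34  1.68 -0.38  0.7  -0.39] F [  4.6  -0.3 -14.9] 40.5 62.7
[-0.07068802 -0.94067282 -0.03310071]
```

Emit:
move_arm --targets "-1 0 0 0 0 0 -5; -1 0 0 0 0 0 -5; -1 0 0 0 0 0 -5; -1 0 0 0 0 0 -3; -1 0 0 0 0 0 0"

```text
clock: 6.85
eef_pos: [638.0, 16.5, 77.5]
tool_rot: [-3.14, 0.0, 1.231]
force: [3.1, 0.2, -15.7]
width: 40.6
gripper_force: 62.5
```

```bash
python3 -c "
from h import *
st(); print(read_state()['torque'])"
```

```text
6.85 [638.   16.5  77.5] [-179.9    0.    70.5] q [-0.22  0.81  0.25  1.68 -0.29  0.69 -0.16] F [  3.1   0.2 -15.7] 40.6 62.5
[ 0.03263738 -0.50764347 -0.71314307]
```

Emit:
move_arm --targets "-1 0 0 0.2 0 0 0; -1 0 0 0.2 0 0 0; -1 0 0 0.1 0 0 0; -1 0 0 0 0 0 0"

```text
clock: 7.18
eef_pos: [638.2, 16.5, 75.6]
tool_rot: [-3.14, -0.0, 1.23]
force: [-3.3, -0.5, 5.4]
width: 40.9
gripper_force: 64.5
```

```bash
python3 -c "
from h import *
st(); print(read_state()['torque'])"
```

```text
7.18 [638.2  16.5  75.6] [-179.9   -0.    70.5] q [-0.22  0.82  0.25  1.68 -0.29  0.69 -0.16] F [-3.3 -0.5  5.4] 40.9 64.5
[ 0.10683076  1.17628163 -0.74531328]
```

Emit:
move_arm --targets "1 0 0 0 0 0 0; 1 0 0 0 0 0 0; 1 0 0 0 0 0 0; 1 0 0 0 0 0 0; 1 0 0 0 0 0 0"

```text
clock: 7.6
eef_pos: [639.4, 16.7, 74.1]
tool_rot: [3.141, -0.0, 1.233]
force: [-0.1, 0.2, 0.4]
width: 85.7
gripper_force: 0.0
```

Emit:
move_arm --targets "1 0 0 -2 0 0 0; 1 0 0 -3 0 0 0; 1 0 0 -4 0 0 0; 1 0 0 -4 0 0 0; 1 0 0 -4 0 0 0"

```text
clock: 8.02
eef_pos: [638.6, 16.5, 245.5]
tool_rot: [-3.141, 0.0, 1.233]
force: [0.7, 1.2, -0.8]
width: 85.5
gripper_force: 0.0
```

```bash
python3 -c "
from h import *
st(); plan((517,-236.7,180),-27.8,15)
s=grab('scene','scene2.png')
c=cv2.resize(s['color'][180:270,200:310,::-1],None,fx=5,fy=5); cv2.imwrite('pics/s2c.png',c)"
```

```text
8.02 [638.6  16.5 245.5] [-180.     0.    70.6] q [-0.26  0.62  0.33  1.54 -0.22  1.02 -0.22] F [ 0.7  1.2 -0.8] 85.5 0.0
1 -1.86 -0.20 0.44 0 0 6.56; 1 -1.87 0.01 0.44 0 0 6.56; 1 -1.86 0.22 0.44 0 0 6.56; 1 -1.82 0.43 0.44 0 0 6.56; 1 -1.76 0.64 0.44 0 0 6.56
1 -1.68 0.84 0.44 0 0 6.56; 1 -1.57 1.02 0.44 0 0 6.56; 1 -1.44 1.19 0.44 0 0 6.56; 1 -1.30 1.35 0.44 0 0 6.56; 1 -1.13 1.49 0.44 0 0 6.56
1 -0.95 1.61 0.44 0 0 6.56; 1 -0.76 1.71 0.44 0 0 6.56; 1 -0.56 1.79 0.44 0 0 6.56; 1 -0.36 1.84 0.44 0 0 6.56; 1 -0.14 1.87 0.44 0 0 6.56
```

View pics/s2c.png

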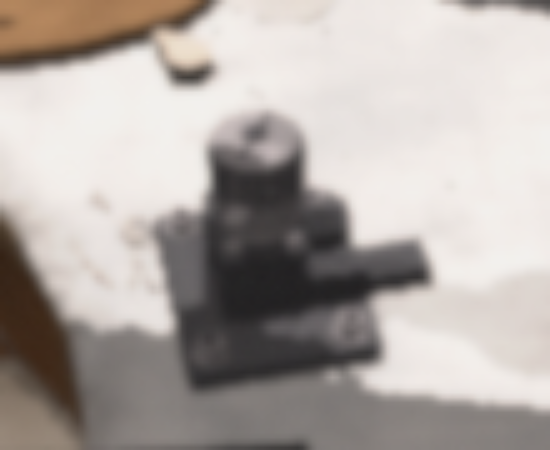

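The collar top has moved up about 3.6 px, to crop (258,138), so it's parked. Now to the mandrel.

Emit:
move_arm --targets "1 -1.86 -0.20 0.44 0 0 6.56; 1 -1.87 0.01 0.44 0 0 6.56; 1 -1.86 0.22 0.44 0 0 6.56; 1 -1.82 0.43 0.44 0 0 6.56; 1 -1.76 0.64 0.44 0 0 6.56"

```text
clock: 8.48
eef_pos: [598.1, -68.5, 221.6]
tool_rot: [3.141, -0.0, 0.655]
force: [0.4, -0.7, -0.0]
width: 85.6
gripper_force: 0.0
```

Emit:
move_arm --targets "1 -1.68 0.84 0.44 0 0 6.56; 1 -1.57 1.02 0.44 0 0 6.56; 1 -1.44 1.19 0.44 0 0 6.56; 1 -1.30 1.35 0.44 0 0 6.56; 1 -1.13 1.49 0.44 0 0 6.56"

```text
clock: 8.9
eef_pos: [557.5, -152.9, 199.5]
tool_rot: [3.141, -0.0, 0.082]
force: [-0.3, -0.3, 0.4]
width: 85.0
gripper_force: 0.0
```

Emit:
move_arm --targets "1 -0.95 1.61 0.44 0 0 6.56; 1 -0.76 1.71 0.44 0 0 6.56; 1 -0.56 1.79 0.44 0 0 6.56; 1 -0.36 1.84 0.44 0 0 6.56; 1 -0.14 1.87 0.44 0 0 6.56"

```text
clock: 9.32
eef_pos: [517.1, -237.4, 177.5]
tool_rot: [3.142, -0.0, -0.49]
force: [0.0, 0.6, 0.1]
width: 85.1
gripper_force: 0.0
```

Emit:
move_arm --targets "1 0 0 3 0 0 0; 1 0 0 3 0 0 0; 1 0 0 3 0 0 0; 1 0 0 0 0 0 0"

```text
clock: 9.65
eef_pos: [514.5, -234.4, 83.0]
tool_rot: [-3.142, 0.009, -0.485]
force: [-0.5, 0.7, -0.6]
width: 85.5
gripper_force: 0.0
```

```bash
python3 -c "
from h import *
st(); plan((517,-236.7,4),-27.8,5)
s=grab('scene','scene3.png');t=grab('top')
c=cv2.resize(s['color'][130:210,225:365,::-1],None,fx=5,fy=5); e=cv2.resize(t['color'][175:285,330:430,::-1],None,fx=1.8,fy=1.8)
W=np.zeros((600,700,3),np.uint8); W[:400]=c; W[400:598,:180]=e; cv2.imwrite('pics/s3c.png',W)"
```

```text
9.65 [ 514.5 -234.4   83. ] [-180.     0.5  -27.8] q [-0.    0.81  0.63  1.88 -0.72  0.7  -1.  ] F [-0.5  0.7 -0.6] 85.5 0.0
1 0.07 0.02 1.58 0 0 0.01; 1 0.07 0.02 1.58 0 0 0.01; 1 0.07 0.02 1.58 0 0 0.01; 1 0.07 0.02 1.58 0 0 0.01; 1 0.07 0.02 1.58 0 0 0.01
```

View pics/s3c.png

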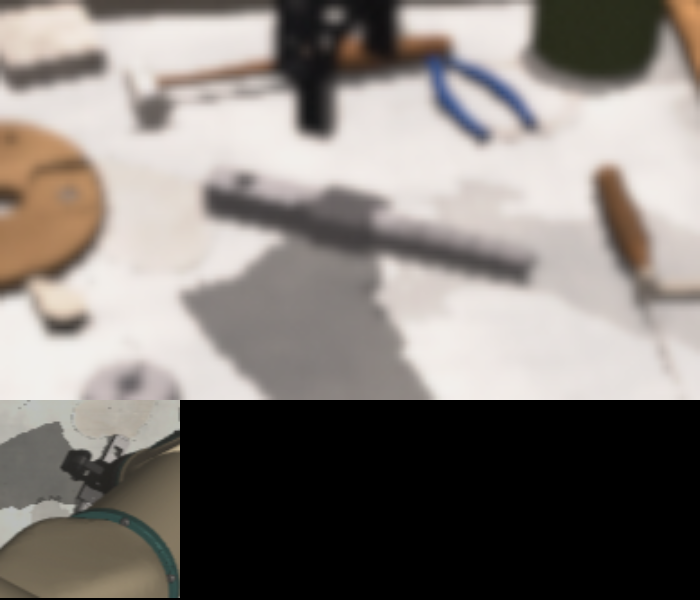

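The gripper is over the block at about (350,205) in the scene crop. I'll go down.

Emit:
move_arm --targets "1 0 0 2.5 0 0 0; 1 0 0 2.5 0 0 0; 1 0 0 2 0 0 0; 1 0 0 0.9 0 0 0; 1 0 0 0 0 0 0"

```text
clock: 10.17
eef_pos: [517.6, -236.7, 8.8]
tool_rot: [-3.142, 0.0, -0.485]
force: [0.3, 0.2, -0.5]
width: 85.4
gripper_force: 0.0
```

```bash
python3 -c "
from h import *
grab('scene');grab('scene');st()"
```

```text
10.27 [ 518.4 -237.5   10.4] [ 1.80e+02 -1.00e-01 -2.78e+01] q [ 0.06  0.91  0.51  1.9  -0.83  0.55 -0.91] F [-0.3  0.5  1.1] 85.2 0.0
```

Emit:
move_arm --targets "1 0 0 0.5 0 0 0; -1 0 0 0 0 0 0; -1 0 0 0 0 0 0; -1 0 0 0 0 0 0; -1 0 0 0 0 0 0"

```text
clock: 10.68
eef_pos: [517.6, -236.9, 4.2]
tool_rot: [3.141, -0.001, -0.485]
force: [-3.5, -6.6, 3.1]
width: 39.2
gripper_force: 3.4
```

Emit:
move_arm --targets "-1 0 0 0 0 0 0; -1 0 0 -0.5 0 0 0; -1 0 0 -1.5 0 0 0; -1 0 0 -2 0 0 0; -1 0 0 -1 0 0 0"

```text
clock: 11.1
eef_pos: [517.6, -236.8, 55.2]
tool_rot: [3.142, -0.001, -0.485]
force: [0.4, 0.2, -3.3]
width: 32.9
gripper_force: 60.2
```

```bash
python3 -c "
from h import *
st();print(read_state()['torque'])"
```

```text
11.1 [ 517.6 -236.8   55.2] [180.   -0.  -27.8] q [ 0.02  0.85  0.58  1.89 -0.77  0.64 -0.96] F [ 0.4  0.2 -3.3] 32.9 60.2
[-0.00048486  0.00861923  0.04250807]
```

Gripped: width 32.9 mm, weight 3.3 N. Combining both cameras with the collar grip, the holder is near (637.5, 14.5), yaw about 8.5°. I'll move to the pre-insert pose.

```bash
python3 -c "
from h import *
plan((489,-7.7,62),8.6,10,-1)"
```

```text
-1 -1.32 -1.89 -0.07 0 0 -3.64; -1 -1.20 -1.97 -0.07 0 0 -3.64; -1 -1.07 -2.05 -0.07 0 0 -3.64; -1 -0.94 -2.11 -0.07 0 0 -3.64; -1 -0.80 -2.16 -0.07 0 0 -3.64
-1 -0.66 -2.21 -0.07 0 0 -3.64; -1 -0.52 -2.25 -0.07 0 0 -3.64; -1 -0.38 -2.28 -0.07 0 0 -3.64; -1 -0.23 -2.30 -0.07 0 0 -3.64; -1 -0.09 -2.31 -0.07 0 0 -3.64
```

Emit:
move_arm --targets "-1 -1.32 -1.89 -0.07 0 0 -3.64; -1 -1.20 -1.97 -0.07 0 0 -3.64; -1 -1.07 -2.05 -0.07 0 0 -3.64; -1 -0.94 -2.11 -0.07 0 0 -3.64; -1 -0.80 -2.16 -0.07 0 0 -3.64"

```text
clock: 11.52
eef_pos: [502.7, -120.9, 57.3]
tool_rot: [-3.141, 0.0, -0.164]
force: [0.0, 1.1, -2.9]
width: 32.6
gripper_force: 60.2
```

Emit:
move_arm --targets "-1 -0.66 -2.21 -0.07 0 0 -3.64; -1 -0.52 -2.25 -0.07 0 0 -3.64; -1 -0.38 -2.28 -0.07 0 0 -3.64; -1 -0.23 -2.30 -0.07 0 0 -3.64; -1 -0.09 -2.31 -0.07 0 0 -3.64"

```text
clock: 11.93
eef_pos: [488.5, -6.4, 60.9]
tool_rot: [-3.141, 0.0, 0.154]
force: [-0.6, -0.5, -2.3]
width: 33.0
gripper_force: 60.2
```

Emit:
move_arm --targets "-1 0 0 2 0 0 0; -1 0 0 1 0 0 0; -1 0 0 0 0 0 0; -1 0 0 0 0 0 0"

```text
clock: 12.27
eef_pos: [488.4, -8.9, 30.4]
tool_rot: [3.141, 0.001, 0.148]
force: [1.0, -0.1, -4.0]
width: 32.7
gripper_force: 60.2
```

```bash
python3 -c "
from h import *
st()
s=grab('scene','scene4.png');t=grab('top','top4.png')
c=cv2.resize(s['color'][180:300,200:360,::-1],None,fx=5,fy=5,interpolation=cv2.INTER_CUBIC);  cv2.imwrite('pics/s4c.png',c)"
```

```text
12.27 [488.4  -8.9  30.4] [1.8e+02 1.0e-01 8.5e+00] q [-0.27  0.78  0.35  2.11 -0.73  0.37 -0.74] F [ 1.  -0.1 -4. ] 32.7 60.2
```

View pics/s4c.png

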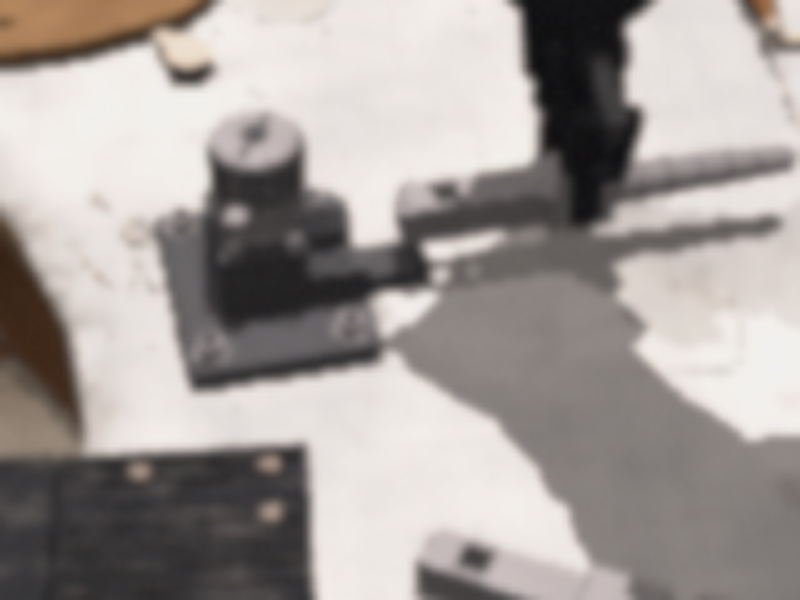

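The mandrel is level and lined up with the tongue, with its shank tip at about (405,215), just above the tongue end. I'll check the hole position numerically.

```bash
python3 -c "
from h import *
st()
s=grab('scene')
u=((443.5)/5-.5+200,(192.5)/5-.5+180)
h=onz(s,*u,48)
p=read_state()['eef_pos'];y=read_state()['tool_rot'][2]
print('hole seen',h,'expected',p[0]+63*np.cos(y),p[1]+63*np.sin(y))
H=np.array([637.5,14.5]);y=np.radians(8.5);R=np.array([[np.cos(y),np.sin(y)],[-np.sin(y),np.cos(y)]])
print('tcp in holder',R@(p[:2]-H))"
```

```text
12.37 [489.1  -9.   31.1] [179.9  -0.    8.5] q [-0.27  0.78  0.35  2.11 -0.73  0.37 -0.74] F [-0.8 -0.8 -3.2] 32.6 60.2
hole seen [550.30264759  -1.72252522  48.        ] expected 551.5285217228746 0.5250522675630194
tcp in holder [-150.09278442   -1.11885246]
```

Emit:
move_arm --targets "-1 0 -0.1 0.7 0 0 0; -1 0 0 0.6 0 0 0; -1 0.6 0 0 0 0 0; -1 0.7 0 0 0 0 0; -1 0.7 0 0 0 0 0"

```text
clock: 12.83
eef_pos: [509.5, -3.6, 17.8]
tool_rot: [3.141, -0.0, 0.15]
force: [0.2, 0.4, -3.9]
width: 32.7
gripper_force: 60.3
```

Emit:
move_arm --targets "-1 0.7 0 0 0 0 0; -1 0.7 0 0 0 0 0; -1 0.6 0 0 0 0 0; -1 0 0 0 0 0 0"

```text
clock: 13.17
eef_pos: [530.4, -0.1, 17.9]
tool_rot: [3.141, -0.002, 0.152]
force: [1.1, 0.6, -2.5]
width: 32.9
gripper_force: 60.3
```

```bash
cat >> h.py <<'E'
def hold():
    p=read_state()['eef_pos'];H=np.array([637.5,14.5]);y=np.radians(8.5);R=np.array([[np.cos(y),np.sin(y)],[-np.sin(y),np.cos(y)]])
    f=read_state()['force']
    print('tcp in holder',R@(p[:2]-H),p[2],'F',R@f[:2],f[2],'T',read_state()['torque'])
E
python3 -c "
from h import *
st();hold()"
```

```text
13.17 [ 5.304e+02 -1.000e-01  1.790e+01] [ 1.8e+02 -1.0e-01  8.7e+00] q [-0.3   0.84  0.38  2.01 -0.72  0.43 -0.78] F [ 1.1  0.6 -2.5] 32.9 60.3
tcp in holder [-108.13080497    1.35077395] 17.915275586139973 F [1.14287139 0.43596178] -2.5227397687149957 T [-0.02074457 -0.0221467   0.0597136 ]
```

Emit:
move_arm --targets "-1 0.6 0.08 0 0 0 0; -1 0.6 0 0 0 0 0; -1 0.6 0 0 0 0 0; -1 0.6 0 0 0 0 0; -1 0.3 0 0 0 0 0"

```text
clock: 13.58
eef_pos: [556.3, 2.9, 17.8]
tool_rot: [3.141, -0.001, 0.151]
force: [0.1, 0.4, -3.2]
width: 32.8
gripper_force: 60.3
```

```bash
python3 -c "
from h import *
grab('scene');st();hold()"
```

```text
13.63 [556.6   3.   17.8] [ 1.8e+02 -1.0e-01  8.7e+00] q [-0.31  0.86  0.41  1.93 -0.7   0.49 -0.82] F [ 1.1 -0.8 -2.5] 32.3 60.3
tcp in holder [-81.66790946   0.54730498] 17.82851839578103 F [ 1.0220738  -0.92754341] -2.497247753099768 T [ 0.05735583 -0.02523919  0.00670175]
```

Emit:
move_arm --targets "-1 0 0 0.15 0 0 0; 1 0 0 0 0 0 0; 1 0 0 0 0 0 0; 1 0 0 0 0 0 0; 1 0 0 0 0 0 0"

```text
clock: 14.05
eef_pos: [554.9, 2.6, 16.5]
tool_rot: [-3.142, -0.0, 0.15]
force: [-0.0, -0.1, 0.6]
width: 79.0
gripper_force: 0.0
```

Emit:
move_arm --targets "1 -0.4 0 0 0 0 0; 1 -0.4 0 0 0 0 0; -1 0 0 0 0 0 0; -1 0 0 0 0 0 0; -1 0 0 0 0 0 0"

```text
clock: 14.47
eef_pos: [547.2, 1.5, 16.4]
tool_rot: [-3.142, -0.0, 0.15]
force: [0.9, -0.0, -1.2]
width: 51.6
gripper_force: 0.0
```

Emit:
move_arm --targets "-1 0 0 0 0 0 0; -1 0 0 0 0 0 0; -1 0 0 -0.05 0 0 0"

```text
clock: 14.72
eef_pos: [547.2, 1.5, 16.8]
tool_rot: [-3.142, -0.0, 0.15]
force: [-0.1, 0.1, -4.0]
width: 32.2
gripper_force: 59.7
```

```bash
python3 -c "
from h import *
st();hold()"
```

```text
14.72 [547.2   1.5  16.8] [-180.    -0.     8.6] q [-0.31  0.86  0.4   1.96 -0.71  0.47 -0.81] F [-0.1  0.1 -4. ] 32.2 59.7
tcp in holder [-91.25376713   0.52865289] 16.79242170900103 F [-0.10322807  0.0854733 ] -4.030309109390177 T [-0.01955029 -0.02880744 -0.00504396]
```

Emit:
move_arm --targets "-1 0.4 0 0 0 0 0; -1 0.4 0 0 0 0 0; -1 0.4 0 0 0 0 0; -1 0.3 0 0 0 0 0; -1 0 0 0 0 0 0"

```text
clock: 15.13
eef_pos: [559.3, 3.4, 17.0]
tool_rot: [-3.14, 0.005, 0.15]
force: [-7.0, -1.0, 10.3]
width: 32.5
gripper_force: 61.3
```

```bash
python3 -c "
from h import *
st();hold()"
```

```text
15.13 [559.3   3.4  17. ] [-179.9    0.3    8.6] q [-0.32  0.87  0.42  1.92 -0.7   0.51 -0.83] F [-7.  -1.  10.3] 32.5 61.3
tcp in holder [-78.96061678   0.59875031] 17.02475937519366 F [-7.09990519  0.06398877] 10.274860786839392 T [-0.23708438  1.62357007 -0.00742067]
```

I felt contact slightly early, so I'll look closely.

```bash
python3 - <<'E'
from h import *
s=grab('scene','scene5.png');t=grab('top','top5.png')
c=cv2.resize(s['color'][195:265,215:335,::-1],None,fx=6.6,fy=6.6,interpolation=cv2.INTER_CUBIC)
e=cv2.resize(t['color'][150:270,240:340,::-1],None,fx=1.15,fy=1.15)
W=np.zeros((600,800,3),np.uint8); W[:c.shape[0],:c.shape[1]]=c[:,:800]; W[462:462+e.shape[0],:e.shape[1]]=e
# expected projections in the crop
H=np.array([637.5,14.5]);y=np.radians(8.5);Rm=np.array([[np.cos(y),-np.sin(y)],[np.sin(y),np.cos(y)]])
def P(x,yy,z):
    q=Rm@np.array([x,yy])+H-np.array([1.3,2.8]); return proj(s,[q[0],q[1],z])[0]
for nm,p in dict(mouth=(-46,13,12),mouthtopwall=(-46,17,32),blockfront=(-46,17,34),tail=(-176,0,23),tongueend=(-80,12,12)).items():
    u=P(*p); print(nm,np.round(((u-[215,195])+.5)*6.6-.5))
cv2.imwrite('pics/s5c.png',W)
E
```

```text
mouth [385. 270.]
mouthtopwall [386. 236.]
blockfront [386. 232.]
tail [720. 172.]
tongueend [475. 254.]
```

View pics/s5c.png

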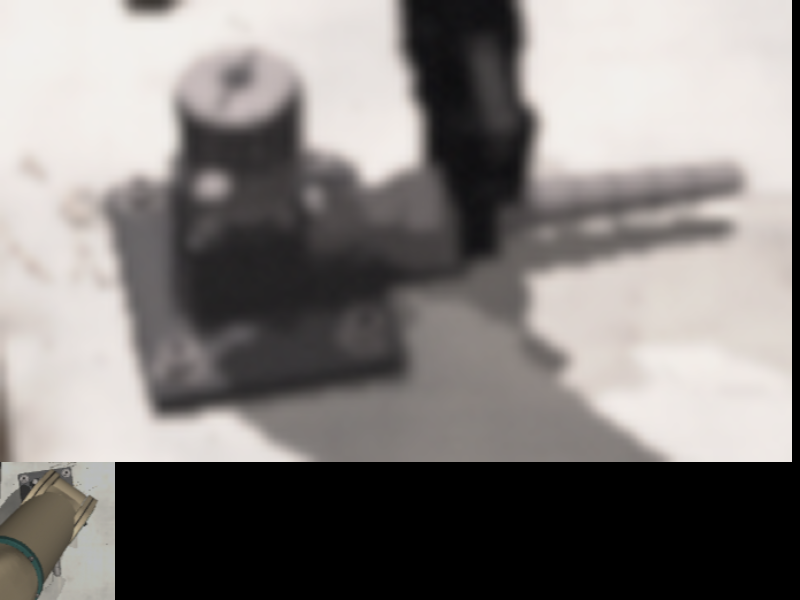

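The tail tip is at (743,178), against about (720,172) expected when home. So the block is still several mm short and is probably dragging, with the upward force suggesting it's pressed on the floor. I'll ease up slightly and keep pushing.

Emit:
move_arm --targets "-1 0 0 -0.1 0 0 0; -1 0 0 0 0 0 0; -1 0 0 0 0 0 0"

```text
clock: 15.48
eef_pos: [561.5, 3.9, 17.3]
tool_rot: [-3.141, 0.001, 0.151]
force: [-0.9, -0.1, -3.2]
width: 32.9
gripper_force: 60.0
```

```bash
python3 -c "
from h import *
st();hold()"
```

```text
15.48 [561.5   3.9  17.3] [-1.8e+02  1.0e-01  8.6e+00] q [-0.32  0.87  0.42  1.92 -0.7   0.5  -0.83] F [-0.9 -0.1 -3.2] 32.9 60.0
tcp in holder [-76.73760086   0.7448687 ] 17.263639101501983 F [-0.92498758  0.03635305] -3.164019007153574 T [-0.09402645  0.49291357 -0.03492355]
```

Emit:
move_arm --targets "-1 0.15 0 0 0 0 0; -1 0.15 0 0 0 0 0; -1 0 0 0 0 0 0; -1 0 0 0 0 0 0"

```text
clock: 15.82
eef_pos: [565.2, 4.4, 17.5]
tool_rot: [-3.142, -0.0, 0.151]
force: [-0.1, -0.5, -6.3]
width: 32.8
gripper_force: 59.9
```

```bash
python3 -c "
from h import *
st();hold()"
```

```text
15.82 [565.2   4.4  17.5] [-180.    -0.     8.6] q [-0.32  0.87  0.42  1.91 -0.69  0.51 -0.83] F [-0.1 -0.5 -6.3] 32.8 59.9
tcp in holder [-73.01296339   0.70923601] 17.472769761846134 F [-0.18569753 -0.47159778] -6.271653349920177 T [-0.00521472  0.28192412  0.00494881]
```

Emit:
move_arm --targets "-1 0.1 0 0.03 0 0 0; -1 0.1 0 0 0 0 0; -1 0 0 0 0 0 0; -1 0 0 0 0 0 0"

```text
clock: 16.15
eef_pos: [566.9, 4.5, 17.4]
tool_rot: [-3.141, 0.0, 0.15]
force: [-0.5, -0.3, -3.9]
width: 32.5
gripper_force: 60.1
```

```bash
python3 -c "
from h import *
st();hold()"
```

```text
16.15 [566.9   4.5  17.4] [-180.     0.     8.6] q [-0.32  0.87  0.42  1.9  -0.69  0.51 -0.83] F [-0.5 -0.3 -3.9] 32.5 60.1
tcp in holder [-71.30658787   0.57625633] 17.434388842481543 F [-0.57673204 -0.18016786] -3.9455433050041764 T [-0.01941393  0.54747461  0.07446118]
```

Emit:
move_arm --targets "-1 0.08 0 0 0 0 0; -1 0.07 0 0 0 0 0; -1 0 0 0 0 0 0; -1 0 0 0 0 0 0"

```text
clock: 16.48
eef_pos: [568.4, 4.7, 17.5]
tool_rot: [-3.142, 0.0, 0.15]
force: [-2.0, 0.3, -4.4]
width: 32.6
gripper_force: 60.1
```

```bash
python3 -c "
from h import *
st();hold()"
```

```text
16.48 [568.4   4.7  17.5] [-180.     0.     8.6] q [-0.32  0.87  0.42  1.9  -0.69  0.52 -0.84] F [-2.   0.3 -4.4] 32.6 60.1
tcp in holder [-69.8195125    0.51263906] 17.49582952973655 F [-1.89436368  0.55667482] -4.395849451524905 T [-0.06905719  0.63553905  0.04691588]
```

Emit:
move_arm --targets "-1 0.08 0 0 0 0 0; -1 0.08 0 0 0 0 0; -1 0.08 0 0 0 0 0; -1 0 0 0 0 0 0; -1 0 0 0 0 0 0"

```text
clock: 16.9
eef_pos: [568.6, 4.7, 17.4]
tool_rot: [-3.141, 0.004, 0.15]
force: [-7.0, -0.9, 0.9]
width: 32.8
gripper_force: 60.7
```

```bash
python3 -c "
from h import *
st();hold()"
```

```text
16.9 [568.6   4.7  17.4] [-179.9    0.2    8.6] q [-0.32  0.88  0.43  1.9  -0.69  0.52 -0.84] F [-7.  -0.9  0.9] 32.8 60.7
tcp in holder [-69.61917387   0.50239882] 17.438092988332123 F [-7.01689892  0.115005  ] 0.9347318771658196 T [-0.24720011  1.58190925  0.09901217]
```

Contact is solid: commanded 2.4 mm more, moved 0.2 mm, with Fx −7 N and little vertical force. By the tail shift the mandrel is home, so I'll lower it slightly, release and rise.

Emit:
move_arm --targets "-1 0 0 0.1 0 0 0; 1 0 0 0 0 0 0; 1 0 0 0 0 0 0; 1 0 0 0 0 0 0; 1 0 0 0 0 0 0"

```text
clock: 17.32
eef_pos: [572.3, 5.1, 17.0]
tool_rot: [3.141, -0.003, 0.151]
force: [1.0, 0.2, -0.0]
width: 79.2
gripper_force: 0.0
```

Emit:
move_arm --targets "1 0 0 -1.5 0 0 0; 1 0 0 -3 0 0 0; 1 0 0 -3.5 0 0 0; 1 0 0 -3.5 0 0 0; 1 0 0 -3 0 0 0"

```text
clock: 17.73
eef_pos: [571.7, 4.9, 163.8]
tool_rot: [3.141, -0.002, 0.15]
force: [0.7, 0.2, 0.2]
width: 85.4
gripper_force: 0.0
```

```bash
python3 -c "
from h import *
grab('scene','scene6.png');st();hold();plan((637.8,14.8,165),68.6,10)"
```

```text
17.78 [575.    4.2 169.1] [179.9  -0.6   8.6] q [-0.44  0.67  0.62  1.82 -0.53  0.81 -0.98] F [ 1.2 -0.5  3.1] 85.5 0.0
tcp in holder [-63.29548133  -0.96966407] 169.0519881533401 F [ 1.14792038 -0.68889538] 3.0884587133503847 T [ 0.01377094 -0.08794545  0.01846285]
1 0.64 -0.01 0.04 0 0 -6.00; 1 0.63 0.06 0.04 0 0 -6.00; 1 0.62 0.12 0.04 0 0 -6.00; 1 0.61 0.19 0.04 0 0 -6.00; 1 0.59 0.25 0.04 0 0 -6.00
1 0.56 0.31 0.04 0 0 -6.00; 1 0.52 0.37 0.04 0 0 -6.00; 1 0.48 0.42 0.04 0 0 -6.00; 1 0.43 0.47 0.04 0 0 -6.00; 1 0.38 0.51 0.04 0 0 -6.00
```

Emit:
move_arm --targets "1 0.68 -0.01 0 0 0 -6; 1 0.66 0.06 0 0 0 -6; 1 0.65 0.12 0 0 0 -6; 1 0.63 0.19 0 0 0 -6; 1 0.61 0.25 0 0 0 -6"

```text
clock: 18.2
eef_pos: [604.4, 11.0, 161.6]
tool_rot: [3.141, -0.001, 0.679]
force: [0.5, -1.4, 0.1]
width: 85.3
gripper_force: 0.0
```

Emit:
move_arm --targets "1 0.58 0.32 0 0 0 -6; 1 0.54 0.38 0 0 0 -6; 1 0.49 0.44 0 0 0 -6; 1 0.44 0.49 0 0 0 -6; 1 0.39 0.53 0 0 0 -6"

```text
clock: 18.62
eef_pos: [636.9, 16.0, 161.4]
tool_rot: [3.141, -0.001, 1.203]
force: [0.4, -0.8, -0.5]
width: 85.3
gripper_force: 0.0
```

Emit:
move_arm --targets "1 0 0 1 0 0 0; 1 0 0 1 0 0 0; 1 0 0 0 0 0 0; 1 0 0 0 0 0 0"

```text
clock: 18.95
eef_pos: [634.7, 15.9, 140.0]
tool_rot: [-3.139, 0.001, 1.196]
force: [0.5, 0.5, 0.5]
width: 85.5
gripper_force: 0.0
```

```bash
python3 -c "
from h import *
grab('scene','scene7.png');st();plan((637.8,14.8,74),68.6,1)
t=grab('top','top7.png')"
```

```text
19.0 [635.3  15.8 140.7] [-1.799e+02  1.000e-01  6.850e+01] q [-0.25  0.73  0.31  1.65 -0.28  0.81 -0.19] F [1.3 0.7 0.6] 85.0 0.0
1 -0.00 0.27 6.67 0 0 -0.07
```

Emit:
move_arm --targets "1 0 0.2 2 0 0 0; 1 0 0 2 0 0 0; 1 0 0 1.6 0 0 0; 1 0 0 1 0 0 0; 1 0 0 0 0 0 0"

```text
clock: 19.47
eef_pos: [636.4, 15.4, 73.6]
tool_rot: [-3.138, 0.001, 1.197]
force: [-0.5, 0.2, -0.3]
width: 85.5
gripper_force: 0.0
```

Emit:
move_arm --targets "-1 0 0 0 0 0 0; -1 0 0 0 0 0 0; -1 0 0 0 0 0 0; -1 0 0 0 0 0 0; -1 0 0 0 0 0 0"

```text
clock: 19.88
eef_pos: [638.3, 15.5, 77.0]
tool_rot: [3.141, -0.001, 1.198]
force: [-1.7, 0.4, 4.6]
width: 41.0
gripper_force: 59.9
```

```bash
python3 -c "
from h import *
st();hold()"
```

```text
19.88 [638.3  15.5  77. ] [ 1.80e+02 -1.00e-01  6.86e+01] q [-0.23  0.82  0.27  1.68 -0.32  0.69 -0.17] F [-1.7  0.4  4.6] 41.0 59.9
tcp in holder [0.90377732 0.89008663] 77.02526315834197 F [-1.63758251  0.67713662] 4.586624990180995 T [0.15766417 0.4738263  0.00768784]
```

Emit:
move_arm --targets "-1 0 0 -0.2 0 0 0; -1 0 0 -0.2 0 0 0; -1 0 0 -0.1 0 0 0; -1 0 0 0 0 0 0; -1 0 0 0 0 0 0"

```text
clock: 20.3
eef_pos: [637.9, 15.6, 79.6]
tool_rot: [-3.141, 0.0, 1.198]
force: [4.4, 0.8, -16.1]
width: 41.0
gripper_force: 62.5
```

Emit:
move_arm --targets "-1 0 0 -0.1 0 0 0; -1 0 0 0 0 0 0; -1 0 0 0 0 0 4; -1 0 0 0 0 0 5; -1 0 0 0 0 0 5"

```text
clock: 20.72
eef_pos: [638.2, 15.4, 81.4]
tool_rot: [3.141, -0.001, 0.949]
force: [5.1, 1.3, -15.4]
width: 40.8
gripper_force: 62.5
```

```bash
python3 -c "
from h import *
st();hold()"
```

```text
20.72 [638.2  15.4  81.4] [180.   -0.   54.4] q [-0.27  0.82  0.34  1.68 -0.39  0.71 -0.35] F [  5.1   1.3 -15.4] 40.8 62.5
tcp in holder [0.84257018 0.75396822] 81.37095513553453 F [5.21085631 0.55543593] -15.428355426646146 T [ 0.09140879 -1.23512767  0.04671702]
```

Turning freely. I'll continue back to 0, which is yaw 8.6° or slightly past.

Emit:
move_arm --targets "-1 0 0 0 0 0 5; -1 0 0 0 0 0 5; -1 0 0 0 0 0 5; -1 0 0 0 0 0 5; -1 0 0 0 0 0 5"

```text
clock: 21.13
eef_pos: [638.6, 15.0, 81.5]
tool_rot: [3.141, -0.001, 0.513]
force: [5.3, -1.0, -15.7]
width: 40.7
gripper_force: 62.6
```

Emit:
move_arm --targets "-1 0 0 0 0 0 5; -1 0 0 0 0 0 5; -1 0 0 0 0 0 5; -1 0 0 0 0 0 4; -1 0 0 0 0 0 0"

```text
clock: 21.55
eef_pos: [638.8, 14.6, 81.5]
tool_rot: [3.14, -0.001, 0.182]
force: [6.3, -1.4, -16.6]
width: 40.5
gripper_force: 62.7
```

```bash
python3 -c "
from h import *
st();hold()"
```

```text
21.55 [638.8  14.6  81.5] [ 1.799e+02 -1.000e-01  1.040e+01] q [-0.38  0.87  0.55  1.68 -0.61  0.77 -0.93] F [  6.3  -1.4 -16.6] 40.5 62.7
tcp in holder [ 1.25736656 -0.12650727] 81.50935406290978 F [ 6.03149326 -2.36171829] -16.563088534721437 T [-0.37523713 -1.28956047  0.02958639]
```

Emit:
move_arm --targets "-1 0 0 0 0 0 2; -1 0 0 0 0 0 2; -1 0 0 0 0 0 0; -1 0 0 0 0 0 0"

```text
clock: 21.88
eef_pos: [637.8, 14.2, 81.3]
tool_rot: [3.14, 0.0, 0.116]
force: [4.2, -2.5, -15.8]
width: 40.7
gripper_force: 62.5
```

```bash
python3 -c "
from h import *
st();hold()"
```

```text
21.88 [637.8  14.2  81.3] [179.9   0.    6.6] q [-0.39  0.87  0.57  1.68 -0.62  0.78 -0.98] F [  4.2  -2.5 -15.8] 40.7 62.5
tcp in holder [ 0.26625997 -0.31429383] 81.32307923036572 F [ 3.75211382 -3.08540145] -15.818374437615779 T [-0.93111111 -0.95152419 -0.00929035]
```

Emit:
move_arm --targets "-1 0 0 0 0 0 2; -1 0 0 0 0 0 1; -1 0 0 0 0 0 0; -1 0 0 0 0 0 0"

```text
clock: 22.22
eef_pos: [637.7, 14.4, 81.4]
tool_rot: [3.14, 0.0, 0.064]
force: [3.9, -4.8, -16.0]
width: 40.3
gripper_force: 62.5
```

```bash
python3 -c "
from h import *
st();hold()"
```

```text
22.22 [637.7  14.4  81.4] [179.9   0.    3.7] q [-0.4   0.87  0.58  1.68 -0.64  0.78 -1.02] F [  3.9  -4.8 -16. ] 40.3 62.5
tcp in holder [ 0.18678393 -0.16800557] 81.36785946353284 F [ 3.1547835  -5.32465968] -15.994468686966188 T [-1.01480677 -0.86211779  0.44918964]
```

Emit:
move_arm --targets "-1 0 0 0.4 0 0 0; -1 0 0 0.4 0 0 0; -1 0 0 0.4 0 0 0; -1 0 0 0.4 0 0 0; -1 0 0 0 0 0 0"

```text
clock: 22.63
eef_pos: [637.8, 14.4, 65.0]
tool_rot: [3.141, 0.0, 0.063]
force: [1.8, -5.0, -10.3]
width: 40.8
gripper_force: 63.0
```

```bash
python3 -c "
from h import *
grab('scene');st();hold()"
```

```text
22.68 [637.8  14.4  65.2] [179.9   0.    3.6] q [-0.39  0.89  0.56  1.69 -0.65  0.76 -1.01] F [  1.6  -4.2 -11.3] 40.5 63.0
tcp in holder [ 0.30688958 -0.19641946] 65.22749866104533 F [ 0.96590878 -4.38004662] -11.290003789614682 T [-1.23902117 -0.43124517  0.509642  ]
```

The collar has gone well below the "beside the hole" height, so the pin is in the hole. I'll lower the last bit and release.

Emit:
move_arm --targets "-1 0 0 0.2 0 0 0; -1 0 0 0.2 0 0 0; -1 0 0 0 0 0 0; -1 0 0 0 0 0 0"

```text
clock: 23.02
eef_pos: [638.1, 14.4, 63.8]
tool_rot: [-3.141, -0.001, 0.063]
force: [-2.8, -3.8, 5.8]
width: 40.7
gripper_force: 64.6
```

```bash
python3 -c "
from h import *
st();hold()"
```

```text
23.02 [638.1  14.4  63.8] [-1.8e+02 -1.0e-01  3.6e+00] q [-0.39  0.9   0.56  1.69 -0.66  0.75 -1.01] F [-2.8 -3.8  5.8] 40.7 64.6
tcp in holder [ 0.55011736 -0.21636092] 63.84645012429839 F [-3.29486958 -3.32271293] 5.843245797482805 T [-1.16263461  0.71927528  0.51645481]
```

Emit:
move_arm --targets "1 0 0 0 0 0 0; 1 0 0 0 0 0 0; 1 0 0 0 0 0 0; 1 0 0 0 0 0 0; 1 0 0 0 0 0 0"

```text
clock: 23.43
eef_pos: [638.1, 16.0, 61.7]
tool_rot: [-3.141, -0.0, 0.063]
force: [-0.5, -0.5, -1.0]
width: 85.3
gripper_force: 0.0
```

Emit:
move_arm --targets "1 0 0 -1.5 0 0 0; 1 0 0 -3 0 0 0; 1 0 0 -4 0 0 0; 1 0 0 -4 0 0 0; 1 0 0 -4 0 0 0"

```text
clock: 23.85
eef_pos: [637.4, 15.5, 228.0]
tool_rot: [-3.141, 0.001, 0.063]
force: [0.7, -0.2, 0.7]
width: 85.6
gripper_force: 0.0
```

```bash
python3 - <<'E'
from h import *
st()
s=grab('scene','scene9.png')
a=cv2.imread('pics/scene0.png',0); b=cv2.imread('pics/scene2.png',0); c=cv2.imread('pics/scene9.png',0)
# height of collar top: template of the collar top from the locked (0) picture matched in the others
T=a[202:222,238:266]
for n,im in(('locked0',a),('parked',b),('now',c)):
    r=cv2.matchTemplate(im[190:235,230:275],T,cv2.TM_CCOEFF_NORMED); _,v,_,l=cv2.minMaxLoc(r); print(n,v,l)
for n,im in(('locked0',a),('parked',b),('now',c)):
    print(n,im[198:222,252].tolist())
E
```

```text
23.85 [637.4  15.5 228. ] [-1.8e+02  1.0e-01  3.6e+00] q [-0.46  0.71  0.7   1.57 -0.51  1.05 -1.13] F [ 0.7 -0.2  0.7] 85.6 0.0
locked0 0.9999985694885254 (8, 12)
parked 0.9010818004608154 (8, 7)
now 0.946618378162384 (8, 12)
locked0 [231, 229, 232, 235, 235, 233, 231, 224, 209, 193, 177, 154, 126, 110, 126, 156, 178, 184, 176, 148, 103, 65, 49, 47]
parked [231, 228, 229, 220, 190, 158, 133, 112, 104, 117, 148, 173, 171, 152, 128, 100, 71, 51, 47, 47, 47, 45, 47, 54]
now [231, 229, 233, 234, 235, 234, 231, 224, 209, 193, 177, 155, 126, 110, 125, 151, 157, 139, 114, 94, 74, 58, 48, 46]
```

```bash
python3 -c "
from h import *
print(order.finish_job())"
```

```text
the job is handed in; nothing more can be done
None
```

I handed the job in at about 24 s: the mandrel is pushed home under the bridge, the collar is turned back and down with its pin in the shank (image matches its starting height), and the flat stake wasn't touched; no verdict was returned.

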